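Screw the lid onto a centrifuge bucket without cross-threading

TASK

Close the loaded metal centrifuge bucket with the blue screw cap. Set the cap level on the bucket's mouth and, pressing lightly, turn it backward (anticlockwise from above) until you feel it drop into the start of the thread, then turn it forward (clockwise) until it is fully home against its stop, and let go; never force it, and leave the jar, the tub and the tip box alone.

Things in the scene. Friction and masses are not known exactly. Their poses are not given: they have to be found in the camera images.
- cap: Blue plastic screw cap, 70 to 110 g, 66 mm diameter, standing open end down on the table. Origin: centre of the skirt's lower edge, z up the axis. 35 mm high to the top of its plate, which carries the bar grip. Inside the skirt (59 mm bore), flush with its lower edge, are four lugs on the cap's +-x and +-y axes, each 6 mm wide, 3 mm tall, reaching in to 24.5 mm from the axis.
- cap_grip (a point): On the cap's axis, in its bar grip, 50 mm above the cap's origin. The bar is 50 mm long (along the cap's x), 18 mm thick (along its y) and spans 35 to 61 mm above the cap's origin.
- station: Grey block 150 x 130 x 30 mm, fixed to the table; holds the metal bucket (72 mm diameter) upright on a sprung rubber saucer. Origin: centre of its underside. The bucket does not sink until pressed with about 2 N (1 to 3 N), then 1 mm for each further 0.6 N, at most 10 mm, then is rigid. Twisted, it gives springily, 2.5 N m per rad up to 0.3 rad, and comes back.
- mouth (a point): On the bucket's axis (z up), level with the ledges of its thread, 136 mm above the table; rides with the bucket. Clockwise from above each quarter turn has an open slot (24 degrees; a lug needs 14), a ledge (58) and a post (8) 2.5 mm higher than the ledge and reaching to the bottom. The angle at which the slots lie differs each time, is not this point's yaw, and must be felt.
- boss_top (a point): Top centre of the bucket's centring boss, 18 mm above the mouth point, 46 mm diameter, coned to 38 mm over its top 10 mm. It enters the cap between the lugs with 1.5 mm to spare all round. Four tubes show in its top. The thread reaches out to 27.5 mm from the axis.
- thread_start (a point): Where the cap's origin lies once its lugs have dropped through the slots: 7.5 mm below the mouth point. On the ledges the cap's origin is level with the mouth point and clockwise is blocked by the posts; on the posts it is 2.5 mm higher. At most 90 degrees anticlockwise leads to the drop; once dropped, the posts block further anticlockwise turning.
- home (a point): Where the cap's origin lies when screwed home, 11.5 mm below the mouth point. From the slots the groove runs clockwise under the ledges, sinking 4 mm, and ends at the posts: about 58 to 69 degrees clockwise of the drop the lugs meet the posts and the cap stops. The last 8 degrees are level.
- jar: Sample jar with an orange lid, 64 mm diameter, 75 mm tall, a bystander. Origin: centre of its underside.
- tub: White tub with a white lid, 68 mm diameter, 78 mm tall, a bystander. Origin: centre of its underside.
- tipbox: Yellow box of pipette tips with a clear lid, 120 x 80 x 57 mm, a bystander. Origin: centre of its underside.
Things that resemble listed ones, but are neither listed nor needed, are in the scene too. Of the things that look like the cap, take the one that is farthest to the robot's left at the start.

How it is judged:
On the way:
1. the cap's lugs have dropped into the start of the thread, cap level and on the axis (z of cap in the frame of mouth below -0.006 m and horizontal distance between cap and mouth below 0.003 m and angle between cap's own z axis and vertical below 0.1 rad), for 0.1 s.
At the end, for the whole second after the job is handed in: the cap is screwed home: its lower edge at least 10.6 mm below the thread's ledge level (11.5 mm is full depth), on the bucket's axis within 2.5 mm, level within 0.05 rad, released and at rest (z of cap in the frame of mouth below -0.0106 m and horizontal distance between cap and mouth below 0.0025 m and angle between cap's own z axis and vertical below 0.05 rad and linear speed of cap below 0.01 m/s and contact force between cap and the fingers below 0.1 N); the robot touches nothing.
It fails at once if the cap was forced: more than 22 N between the cap and the bucket (contact force between cap and station above 22 N).
It fails at once if a bystander was moved more than 15 mm (distance of any of jar, tub, tipbox from where it was at the start of the episode above 0.015 m).
It also fails if it takes over 69 s, if anything falls off the work surface, if the arm or the gripper's body presses on something with over 40 N, if the wrist force passes 120 N, or if a joint passes its speed limit or range.

ROBOT

A 7-joint arm with a two-finger parallel gripper is mounted at the origin on the work surface. World frame = base frame: x ahead of the robot, y to its left, z up, the work surface at z = 0. Lengths are in m, angles in rad, forces in N, time in s.
With the tool pointing down it reaches from about 0.425 to 0.925 m from the base axis. Payload 6.8 kg.
Tool frame: the origin (TCP) lies at the very end of the fingers, on their centre line; the grasp point (between the pads) lies 19 mm behind it; z points along the fingers, y is the line along which they close (so a half turn about z gives the same grasp; the last joint's range is limited). The gripper opens to 85 mm and grips with 20 to 120 N. Pads are 22 mm wide; open, the fingers measure 114 mm over their backs; the gripper's body (76 mm by 85 mm) begins 54 mm behind the grasp point. The pads swing forward as they close: fully open they stand 13 mm farther back than shut.
Start: joints at [1.023, 0.477, 0.022, 1.555, -0.011, 1.109, -0.083], TCP at [0.287, -0.611, 0.231] pointing down, gripper open.
Joint ranges: [-2.96, 2.96], [-0.34, 2.1], [-1.41, 1.46], [0.24, 2.44], [-1.37, 4.51], [0.17, 1.92], [-2.96, 2.96]. Speed limits (rad/s): [2.39, 2.39, 3.14, 3.14, 3.14, 3.14, 3.14].

INTERFACE

Orientations are given as a unit quaternion [w, x, y, z].
In Python, from station import get_obs, read_camera, hand_in gives the robot as it stands.
- The arm moves only by the tool arm_command, never from a script. Its argument "commands" is one flat list of numbers, 7 for each row, row after row: the shift along the tool's x, y, z in m, then the turn, a rotation vector about the tool's x, y, z in degrees, then the opening, from 0 (shut) to 1 (fully open). In form: [tx, ty, tz, rx, ry, rz, fingers, tx, ty, tz, rx, ry, rz, fingers, ...]. A call has 1 to 8 rows; each row is the pose to reach, as a shift and turn from the pose commanded when the call began, along the tool's axes at that moment; what a row does not reach only later rows make up. A row lasts 1/10 s, in which the tool goes at most 50 mm and 8.59 degrees, less where a joint would pass 70% of its speed; a pose out of reach is approached as far as the arm can. A call with a gripper value outside its range is refused whole. The fingers move at their own pace and stop on an object; "force" is the grip in N (left out, the last holds). Time passes only in rows, so rows that repeat a pose let the fingers close. It gives the time, the measured TCP pose, the force, the opening and the grip force at its end, in the units of the state.
- get_obs(): the state, without advancing time (a new reading comes with each control period).
- read_camera(name): name is "scene" or "top" or "wrist"; returns a dict with "img" (420x560x3 uint8, red, green, blue), "camera_matrix" (3x3 intrinsics, pixels), "k1" (the pictures are not rectified: a ray, as slopes to the right and down, at radius r is drawn at 1 + k1 r^2 times it, then the intrinsics apply), "pose" (4x4, takes a point from camera to world coordinates). Camera axes: x right, y down, z forward; pixel columns grow to the right and rows downward; lengths in m; the calibration is good to about 2 mm. A picture is of the moment at which its call begins. There is no depth.
- hand_in(): hands the job in; it is judged then, once.
The state is a dict: "t": time; "q": joint angles; "joint_vel": joint speeds; "joint_torque": joint torques, N m; "eef_pos": TCP position; "tool_rot": TCP orientation; "contact_force": force on the tool from outside, world axes, zero at the start; "torque": the same for the moment, N m; "gripper_width": opening from 0.0 (shut) to 1.0 (fully open); "grasp_force": force on a finger pad.
Only numpy, scipy, OpenCV 4.12 (cv2) and the standard library are available. Lean on these libraries where they do the work, as an engineer would, in place of code of your own. Each camera call takes 0.05 s, during which the arm holds its last target. There are 200 camera calls.

## Working session

There is one attempt and no reset: what is moved stays moved. The work goes in short steps, Python scripts to look and compute and a tool call to move; the robot and the scene stay as the last step left them, time stands still between calls to the robot, and variables do not carry over. Pictures are saved under pics/ and viewed, at most 10 in all, crops included, and the job is handed in when it is done.

Besides the shell and the picture viewer there is one more tool, called after "Emit:" in YAML: its name, and indented under it one key for each argument. arm_command: Moves the arm, as the interface text tells. Its arguments: {"type":"object","properties":{"commands":{"type":"array","items":{"type":"number"}},"force":{"type":"number"}},"required":["commands"]}

```bash
mkdir -p pics; cat > h.py <<'E'
import numpy as np, cv2
from station import get_obs, read_camera, hand_in
def cam(n,save=None):
    c=read_camera(n)
    if save: cv2.imwrite('pics/'+save,c['img'][:,:,::-1])
    return c
def ray(c,u,v):
    K=c['camera_matrix'];x=(u-K[0,2])/K[0,0];y=(v-K[1,2])/K[1,1]
    r0=np.hypot(x,y);r=r0
    for _ in range(20): r=r0/(1+c['k1']*r*r)
    s=r/r0 if r0>0 else 1
    T=c['pose'];return T[:3,3],T[:3,:3]@np.array([x*s,y*s,1])
def onz(c,u,v,z):
    o,d=ray(c,u,v);return o+d*(z-o[2])/d[2]
def proj(c,p):
    T=c['pose'];q=T[:3,:3].T@(np.array(p)-T[:3,3]);x,y=q[:2]/q[2];s=1+c['k1']*(x*x+y*y);K=c['camera_matrix']
    return np.array([K[0,0]*x*s+K[0,2],K[1,1]*y*s+K[1,2]])
E
python3 - <<'E'
from h import *
a=cam('scene');b=cam('top')
cv2.imwrite('pics/st.png',cv2.cvtColor(a['img'],cv2.COLOR_RGB2BGR));cv2.imwrite('pics/tp.png',b['img'][:,:,::-1])
for c in(a,b):print(c['pose'].round(3),c['camera_matrix'].round(1),c['k1'])
for n,c in(('s',a),('t',b)):
    h=cv2.cvtColor(c['img'],cv2.COLOR_RGB2HSV);m=cv2.inRange(h,(95,90,40),(130,255,255))
    k,l,s,ce=cv2.connectedComponentsWithStats(m)
    for i in range(1,k):
        if s[i,4]>60:print(n,s[i],ce[i].round(1),onz(c,*ce[i],.035).round(3))
print(get_obs())
E
```

```text
[[ 0.678  0.485 -0.552  1.029]
 [ 0.735 -0.434  0.521 -0.39 ]
 [ 0.013 -0.759 -0.651  0.646]
 [ 0.     0.     0.     1.   ]] [[453.8   0.  280.1]
 [  0.  453.8 201.2]
 [  0.    0.    1. ]] -0.13926186791286888
[[-0.017 -0.983  0.181  0.394]
 [-0.999  0.023  0.034  0.028]
 [-0.037 -0.18  -0.983  0.976]
 [ 0.     0.     0.     1.   ]] [[410.1   0.  282.8]
 [  0.  410.1 211.3]
 [  0.    0.    1. ]] -0.058560986302546025
s [339   0  21   6  75] [352.    1.7] [-0.3    1.294  0.035]
s [ 524    0   36   78 1818] [546.8  40.4] [0.496 1.62  0.035]
s [ 272   17   89   60 3831] [314.2  44.9] [-0.038  0.771  0.035]
s [179 176  29  33 774] [192.8 192.6] [ 0.368 -0.02   0.035]
s [242 181  30  32 786] [256.7 196.5] [0.468 0.072 0.035]
s [207 218  33  36 952] [222.7 235.1] [ 0.511 -0.05   0.035]
t [314 227  27  28 613] [327.  240.5] [ 0.496 -0.041  0.035]
t [261 247  27  28 610] [274.  260.5] [0.453 0.082 0.035]
t [302 291  29  28 642] [316.2 304.6] [ 0.352 -0.011  0.035]
{'t': 0.1, 'q': array([ 1.02288018,  0.47771494,  0.02235108,  1.55633991, -0.01149105,
        1.10934556, -0.08308909]), 'joint_vel': array([-2.70929932e-04, -8.80383934e-04, -1.67482895e-03, -3.02315765e-03,
       -3.07257410e-04,  1.24525970e-04,  3.74893426e-05]), 'joint_torque': array([ 3.98160701e-03, -5.97762680e+01,  1.61330000e+00, -2.81956261e+01,
        1.27834693e-02,  5.00359369e-03, -4.02187493e-05]), 'eef_pos': array([ 0.28714803, -0.61027754,  0.23043015]), 'tool_rot': array([-8.02238170e-04,  9.75914155e-01,  2.18153288e-01, -2.48053225e-04]), 'contact_force': array([ 0.83971447,  0.72488614, -0.36287531]), 'torque': array([ 0.0410993 ,  0.02857427, -0.03769242]), 'grasp_force': 0.0, 'gripper_width': 1.0022546603008446}
```

View pics/tp.png

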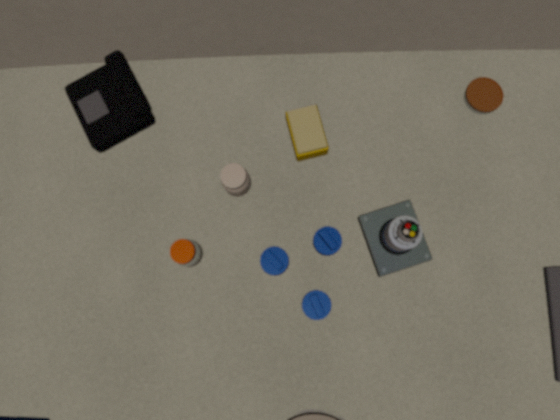

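View pics/st.png

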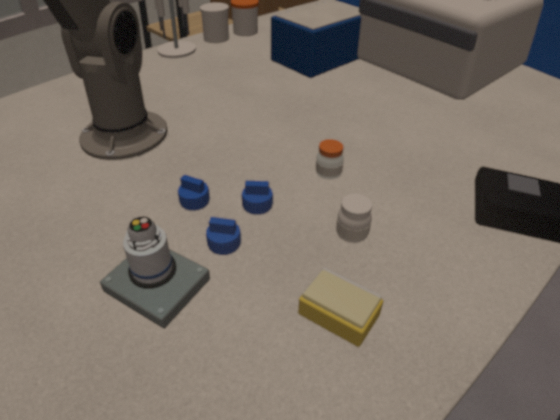

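```bash
python3 - <<'E'
from h import *
a=cam('scene');b=cam('top')
f=lambda c,x,y,w,s:cv2.convertScaleAbs(cv2.resize(c['img'][y:y+w,x:x+w,::-1],(s,s),interpolation=cv2.INTER_CUBIC),alpha=1.6)
cv2.imwrite('pics/crop.png',np.hstack([f(b,250,215,110,400),f(a,170,150,110,400)]))
m,_=0,0
for p in([.453,.082,.0],[.453,.082,.061],[.352,-.011,.061]):print(p,proj(a,p).round(1),proj(b,p).round(1))
w=cam('wrist');T=w['pose'];o=get_obs()
from scipy.spatial.transform import Rotation as R
q=o['tool_rot'];Rt=R.from_quat(q[[1,2,3,0]]).as_matrix()
print(Rt.round(3),'cam in tool',(Rt.T@(T[:3,3]-o['eef_pos'])).round(4),(Rt.T@T[:3,:3]).round(3),w['camera_matrix'].round(1),w['k1'])
E
```

```text
[0.453, 0.082, 0.0] [256.  203.8] [274.8 261.2]
[0.453, 0.082, 0.061] [255.4 181.7] [273.3 259.6]
[0.352, -0.011, 0.061] [190.8 177.8] [316.5 305.2]
[[ 0.905  0.426 -0.   ]
 [ 0.426 -0.905  0.001]
 [-0.    -0.001 -1.   ]] cam in tool [ 0.0813  0.0008 -0.1429] [[ 0.    -0.949 -0.317]
 [ 1.     0.    -0.   ]
 [ 0.    -0.317  0.949]] [[297.4   0.  281.3]
 [  0.  297.4 207.2]
 [  0.    0.    1. ]] -0.04346699245732244
```

View pics/crop.png

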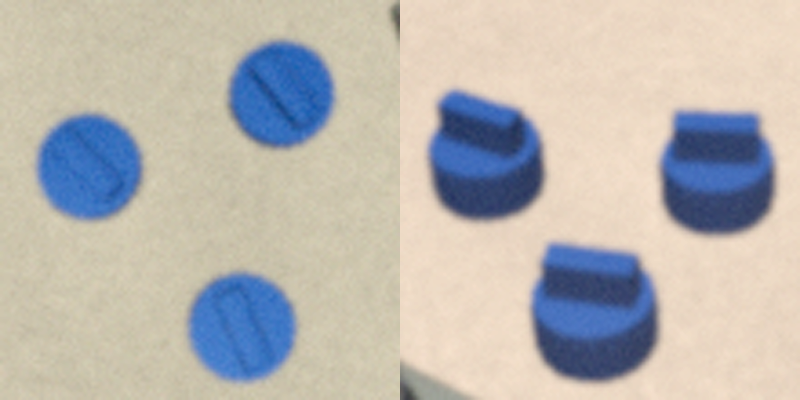

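The caps are at top-view pixels (274,260), (327,240) and (316,304). The one meant is (274,260): y≈+0.08 is farthest left, and the crop confirms a blue cap with a bar grip. The bucket is at about (0.50,-0.20), so I'll look at it on the way.

Emit:
arm_command:
  commands: [0.046,-0.035,-0.0025,0,0,0,1,0.092,-0.07,-0.005,0,0,0,1,0.138,-0.105,-0.0075,0,0,0,1,0.184,-0.14,-0.01,0,0,0,1,0.23,-0.175,-0.0125,0,0,0,1,0.275,-0.21,-0.015,0,0,0,1,0.321,-0.245,-0.018,0,0,0,1,0.367,-0.28,-0.02,0,0,0,1]

```text
t: 1.05
eef_pos: [0.4723, -0.2543, 0.2491]
tool_rot: [0.0, 0.976, 0.218, 0.0]
contact_force: [0.5, -0.7, -0.3]
gripper_width: 0.998
grasp_force: 0.0
```

```bash
python3 - <<'E'
from h import *
w=cam('wrist','w1.png');o=get_obs();print(o['t'],o['eef_pos'],o['tool_rot'])
print(w['pose'].round(4).tolist())
E
```

```text
1.1 [ 0.47727164 -0.24477004  0.24960126] [-0.0016818   0.9746762   0.22360336  0.00223824]
[[0.4257, -0.8585, -0.2859, 0.5461], [-0.9049, -0.4036, -0.1353, -0.2205], [0.0007, 0.3163, -0.9487, 0.3922], [0.0, 0.0, 0.0, 1.0]]
```

View pics/w1.png

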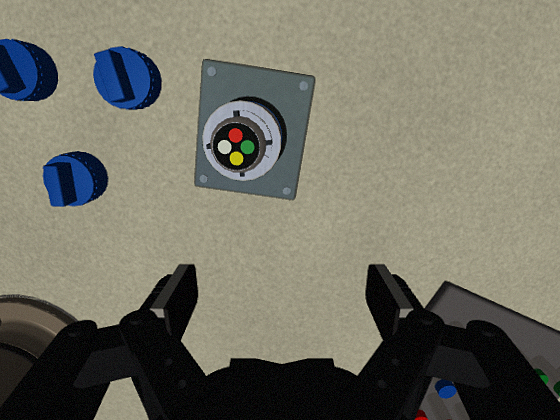

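The boss top with its four tubes is at about (237,147). The three caps are on the left, and the target is the far one at (20,70). Next I'll move over the target cap.

Emit:
arm_command:
  commands: [0.013,-0.046,0.0,0,0,0,1,0.026,-0.092,0.0,0,0,0,1,0.039,-0.138,0.01,0,0,0,1,0.052,-0.184,0.02,0,0,0,1,0.065,-0.23,0.035,0,0,0,1,0.078,-0.275,0.05,0,0,0,1,0.078,-0.275,0.05,0,0,0,1,0.078,-0.275,0.05,0,0,0,1]

```text
t: 1.9
eef_pos: [0.4249, 0.0264, 0.1987]
tool_rot: [0.0, 0.976, 0.219, -0.0]
contact_force: [0.3, -0.4, 0.2]
gripper_width: 0.997
grasp_force: 0.0
```

```bash
python3 - <<'E'
from h import *
a=cam('scene');b=cam('top');w=cam('wrist','w2.png');o=get_obs();print(o['t'],o['eef_pos'],o['tool_rot'])
h=cv2.cvtColor(w['img'],cv2.COLOR_RGB2HSV);m=cv2.inRange(h,(95,120,30),(130,255,255))
k,l,s,ce=cv2.connectedComponentsWithStats(m)
for i in range(1,k):
    if s[i,4]>300:print(s[i],ce[i].round(1),onz(w,*ce[i],.04).round(4))
print(proj(w,[.453,.082,.061]))
E
```

```text
2.05 [0.42573506 0.02437637 0.19905317] [2.24548813e-04 9.76199485e-01 2.16874217e-01 2.97153931e-04]
[ 211  105   66   66 3332] [243.4 137.5] [0.4587 0.0807 0.04  ]
[ 334  117   68   66 3483] [367.9 149.5] [ 0.5013 -0.0377  0.04  ]
[476 185  57  64 322] [489.4 210.3] [ 0.5022 -0.1934  0.04  ]
[ 256  219   57   68 2842] [284. 251.] [ 0.3626 -0.0094  0.04  ]
[237.03396889 144.63336261]
```

View pics/w2.png

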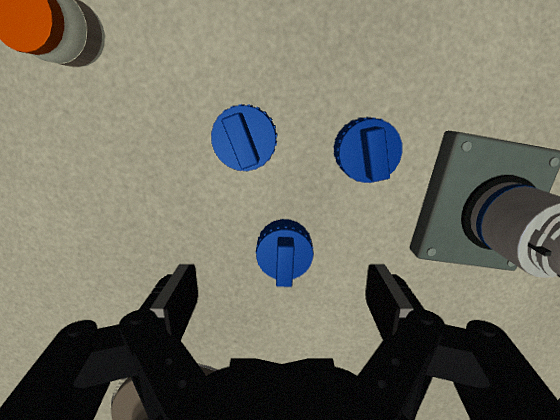

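The target cap is at (243,137), with its bar running from about (231,115) to (251,167). The neighbours are at (368,150) and (284,251).

```bash
python3 - <<'E'
from h import *
w=cam('wrist')
P=np.array([onz(w,u,v,.061)[:2] for u,v in[(221,118),(240,112),(260,163),(242,170)]])
print(P.round(4),P.mean(0))
print(np.linalg.norm(P-np.roll(P,-1,0),axis=1),np.degrees(np.arctan2(*(P[1]-P[2])[::-1])),np.degrees(np.arctan2(*(P[0]-P[3])[::-1])))
c=w['img'][95:185,200:290,::-1]
cv2.imwrite('pics/c2.png',cv2.convertScaleAbs(cv2.resize(c,(540,540),interpolation=cv2.INTER_CUBIC),alpha=2))
E
```

```text
[[0.4692 0.1042]
 [0.4813 0.0905]
 [0.4464 0.0553]
 [0.433  0.0682]] [0.45746017 0.07959093]
[0.01829143 0.04956664 0.01865432 0.05107663] 45.2634239245096 44.81395217827831
```

View pics/c2.png

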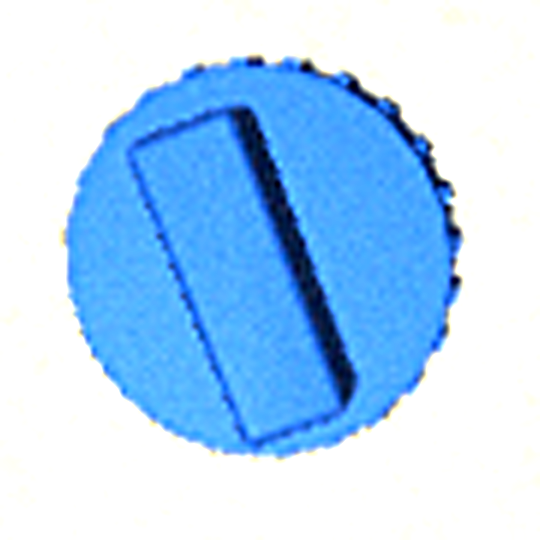

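Emit:
arm_command:
  commands: [0.026,-0.018,0.02,0,0,-7,1,0.052,-0.0365,0.05,0,0,-14,1,0.0525,-0.0365,0.09,0,0,-19.7,1,0.0525,-0.0365,0.09,0,0,-19.7,1,0.0525,-0.0365,0.09,0,0,-19.7,1,0.0525,-0.0365,0.09,0,0,-19.7,1]

```text
t: 2.7
eef_pos: [0.4582, 0.0803, 0.1104]
tool_rot: [0.001, 0.925, 0.38, 0.001]
contact_force: [-0.1, -0.3, 0.3]
gripper_width: 1.001
grasp_force: 0.0
```

```bash
python3 - <<'E'
from h import *
w=cam('wrist','w3.png');o=get_obs();print(o['t'],o['eef_pos'],o['tool_rot'],np.degrees(2*np.arctan2(o['tool_rot'][2],o['tool_rot'][1])),o['contact_force'],o['torque'])
print(proj(w,[.4575,.08,.061]),proj(w,o['eef_pos']-[0,0,.05]))
E
```

```text
2.75 [0.45843115 0.08051502 0.1106261 ] [6.34186515e-04 9.24865665e-01 3.80290591e-01 1.47147916e-03] 44.70342785879402 [ 0.76367594  0.15546476 -0.15644967] [0.0135628  0.03958628 0.02047312]
[279.66935732 231.02867396] [280.07952639 229.47194969]
```

View pics/w3.png

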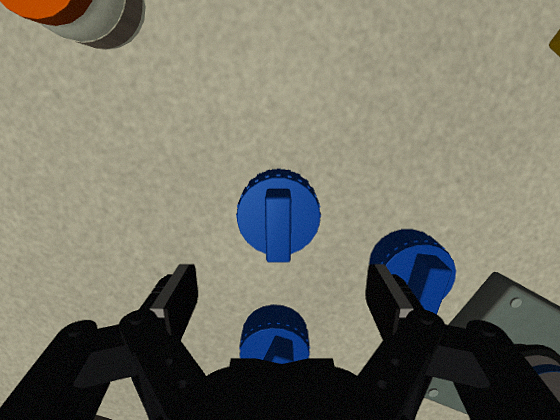

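The bar is vertical and centred between the fingers: its top spans u 266–291 and the centre sits near the predicted (280,231). I'll descend and grip.

Emit:
arm_command:
  commands: [0,0,0.035,0,0,0,1,0,0,0.06,0,0,0,1,0,0,0.0715,0,0,0,1,0,0,0.0715,0,0,0,0.6,0,0,0.0715,0,0,0,0.2,0,0,0.0715,0,0,0,0,0,0,0.0715,0,0,0,0,0,0,0.0715,0,0,0,0]
  force: 60

```text
t: 3.55
eef_pos: [0.4579, 0.0814, 0.0383]
tool_rot: [0.0, 0.924, 0.382, 0.001]
contact_force: [-1.1, -0.5, 3.5]
gripper_width: 0.196
grasp_force: 58.9
```

Emit:
arm_command:
  commands: [0,0,0,0,0,0,0,0,0,0,0,0,0,0,0,0,0,0,0,0,0]

```text
t: 3.85
eef_pos: [0.458, 0.0814, 0.0382]
tool_rot: [0.0, 0.924, 0.382, 0.001]
contact_force: [-0.5, -1.1, 8.2]
gripper_width: 0.197
grasp_force: 59.0
```

```bash
python3 - <<'E'
from h import *
w=cam('wrist');o=get_obs();print({k:np.round(o[k],4) for k in('t','eef_pos','tool_rot','contact_force','gripper_width','grasp_force')})
h=cv2.cvtColor(w['img'],cv2.COLOR_RGB2HSV);m=cv2.inRange(h,(95,120,20),(130,255,255))
k,l,s,ce=cv2.connectedComponentsWithStats(m);i=1+s[1:,4].argmax();print(s[i])
E
```

```text
{'t': np.float64(3.9), 'eef_pos': array([0.4579, 0.0814, 0.0382]), 'tool_rot': array([3.000e-04, 9.242e-01, 3.818e-01, 8.000e-04]), 'contact_force': array([-1.5897, -0.3638,  7.6401]), 'gripper_width': np.float64(0.1951), 'grasp_force': np.float64(58.9998)}
[ 222  192  119  141 9388]
```

Emit:
arm_command:
  commands: [0,0,-0.03,0,0,0,0,0,0,-0.07,0,0,0,0,0,0,-0.12,0,0,0,0,0,0,-0.17,0,0,0,0,0,0,-0.22,0,0,0,0,-0.03,0.025,-0.22,0,0,0,0,-0.065,0.055,-0.22,0,0,0,0,-0.1,0.085,-0.22,0,0,0,0]

```text
t: 4.7
eef_pos: [0.4459, -0.0508, 0.2581]
tool_rot: [0.001, 0.924, 0.383, 0.001]
contact_force: [1.1, -0.3, -0.7]
gripper_width: 0.204
grasp_force: 59.0
```

Emit:
arm_command:
  commands: [-0.035,0.03,0,0,0,0,0,-0.07,0.06,0,0,0,0,0,-0.105,0.09,0,0,0,0,0,-0.14,0.12,0,0,0,0,0,-0.164,0.14,0,0,0,0,0,-0.164,0.14,0,0,0,0,0,-0.164,0.14,0,0,0,0,0,-0.164,0.14,0,0,0,0,0]

```text
t: 5.5
eef_pos: [0.4292, -0.263, 0.2573]
tool_rot: [-0.0, 0.924, 0.383, 0.0]
contact_force: [-0.2, -0.3, -1.3]
gripper_width: 0.199
grasp_force: 59.0
```

```bash
python3 - <<'E'
from h import *
w=cam('wrist','w4.png');o=get_obs();print({k:np.round(o[k],4) for k in('t','eef_pos','tool_rot','contact_force','torque','gripper_width','grasp_force')})
np.savez('w4.npz',**w)
E
```

```text
{'t': np.float64(5.55), 'eef_pos': array([ 0.4292, -0.2629,  0.2573]), 'tool_rot': array([-2.000e-04,  9.238e-01,  3.829e-01,  1.000e-04]), 'contact_force': array([-0.1357, -0.3416, -1.4382]), 'torque': array([ 0.1128,  0.0229, -0.0099]), 'gripper_width': np.float64(0.197), 'grasp_force': np.float64(58.9532)}
```

View pics/w4.png

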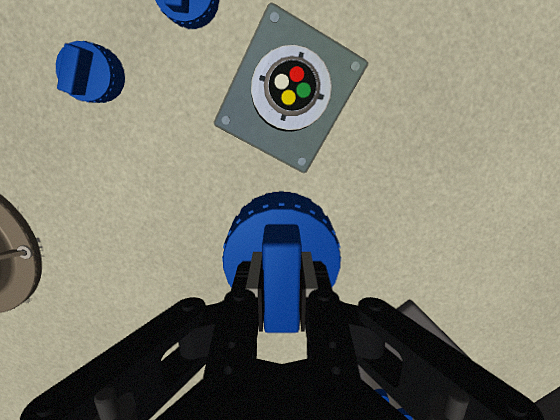

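The cap is held level: the bar's end face covers v≈225–243 and its top face v≈243–332. The bucket's boss top is at (292,85), inside a light ring.

```bash
python3 - <<'E'
from h import *
from scipy.spatial.transform import Rotation as R
w=dict(np.load('w4.npz'));o=get_obs();p=o['eef_pos'];Rt=R.from_quat(o['tool_rot'][[1,2,3,0]]).as_matrix()
for v in(243,332):print('bar',v,(Rt.T@(onz(w,282,v,p[2]+.0228)-p)).round(4))
g=cv2.cvtColor(w['img'],cv2.COLOR_RGB2GRAY)
for u in(282,):print('col',g[220:340:1,u].tolist())
# plate/skirt silhouette: skirt lower front edge & sides
h=cv2.cvtColor(w['img'],cv2.COLOR_RGB2HSV);m=cv2.inRange(h,(95,120,20),(130,255,255))[185:262,200:360]
ys,xs=np.nonzero(m);print('blue cols',xs.min()+200,xs.max()+200,'top',ys.min()+185,xs[ys==ys.min()].mean()+200)
q=onz(w,282,ys.min()+185,p[2]-.0382);print('front edge (low)',(Rt.T@(q-p)).round(4),'(top z)',(Rt.T@(onz(w,282,ys.min()+185,p[2]-.0032)-p)).round(4))
# bucket: dark station->white ring
hs=h[30:140,230:350];ring=cv2.inRange(w['img'][30:140,230:350],(125,125,125),(255,255,255))
ring=cv2.morphologyEx(ring,cv2.MORPH_CLOSE,np.ones((5,5)))
cs,_=cv2.findContours(ring,cv2.RETR_CCOMP,cv2.CHAIN_APPROX_NONE)
for c in cs:
    if len(c)>60:
        e=cv2.fitEllipse(c);u,v=e[0][0]+230,e[0][1]+30
        print(len(c),(u,v),e[1],[onz(w,u,v,z)[:2].round(4) for z in(.136,.144,.154)])
for n in('top','scene'):
    c=cam(n);x,y,ww=(375,195,65) if n=='top' else (115,200,65)
    hh=cv2.cvtColor(c['img'],cv2.COLOR_RGB2HSV);mm=np.zeros(g.shape,np.uint8);mm[y:y+ww,x:x+ww]=cv2.inRange(hh,(0,90,60),(85,255,255))[y:y+ww,x:x+ww]
    vs,us=np.nonzero(mm);print(n,len(us),us.mean() if len(us) else 0,vs.mean() if len(us) else 0)
    cv2.imwrite(f'pics/{n}c.png',cv2.resize(c['img'][y:y+ww,x:x+ww,::-1],(390,390),interpolation=cv2.INTER_CUBIC))
cv2.imwrite('pics/bk.png',np.hstack([cv2.imread('pics/topc.png'),cv2.resize(w['img'][35:135,240:340,::-1],(390,390),interpolation=cv2.INTER_CUBIC)]))
E
```

```text
bar 243 [ 0.024   0.0011 -0.0228]
bar 332 [-0.025   0.0011 -0.0228]
col [80, 81, 76, 72, 44, 14, 18, 23, 24, 21, 19, 26, 17, 23, 20, 20, 18, 18, 22, 28, 18, 22, 25, 30, 38, 58, 66, 70, 78, 76, 78, 74, 70, 68, 70, 75, 70, 71, 75, 74, 70, 75, 75, 65, 68, 69, 71, 71, 68, 73, 66, 66, 72, 70, 67, 65, 67, 63, 68, 66, 64, 70, 66, 64, 68, 66, 67, 58, 64, 70, 62, 59, 67, 60, 68, 64, 63, 66, 59, 64, 61, 64, 64, 66, 61, 61, 56, 64, 64, 62, 58, 60, 68, 60, 59, 64, 64, 57, 62, 59, 63, 59, 65, 60, 61, 61, 61, 57, 54, 63, 58, 51, 78, 158, 173, 172, 166, 165, 167, 170]
blue cols 222 340 top 192 281.0
front edge (low) [0.0305 0.0012 0.0382] (top z) [0.0402 0.0012 0.0032]
105 (340.9829559326172, 126.34346008300781) (18.965579986572266, 47.006919860839844) [array([ 0.5131, -0.253 ]), array([ 0.5123, -0.2516]), array([ 0.5113, -0.2499])]
233 (290.67680740356445, 86.8401107788086) (79.15342712402344, 83.94156646728516) [array([ 0.5047, -0.1996]), array([ 0.5041, -0.1998]), array([ 0.5035, -0.2   ])]
223 (293.27269744873047, 86.19275283813477) (53.131351470947266, 56.0892333984375) [array([ 0.5066, -0.2007]), array([ 0.506 , -0.2009]), array([ 0.5052, -0.2011])]
78 (339.6488952636719, 36.235568046569824) (14.73956298828125, 34.33584213256836) [array([ 0.5591, -0.1999]), array([ 0.557 , -0.2001]), array([ 0.5542, -0.2003])]
130 (238.6355447769165, 45.626230239868164) (20.027345657348633, 61.243263244628906) [array([ 0.4971, -0.1477]), array([ 0.4968, -0.1495]), array([ 0.4964, -0.1517])]
top 111 410.63963963963965 229.00900900900902
scene 129 139.35658914728683 224.48837209302326
```

View pics/bk.png

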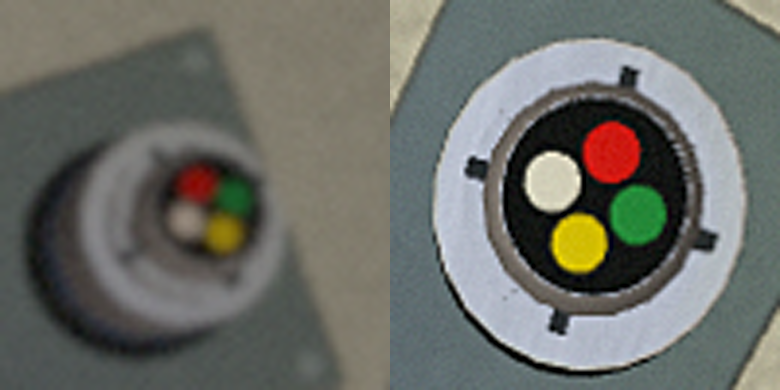

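The boss and the tubes put the bucket axis at about (0.5055,-0.2003). Correcting for the cap's seen offset in the hand, the TCP target is (0.505,-0.199).

Emit:
arm_command:
  commands: [0.035,0.003,0,0,0,0,0,0.07,0.006,0,0,0,0,0,0.0993,0.0084,0.01,0,0,0,0,0.0993,0.0084,0.04,0,0,0,0,0.0993,0.0084,0.056,0,0,0,0,0.0993,0.0084,0.056,0,0,0,0,0.0993,0.0084,0.056,0,0,0,0]

```text
t: 6.35
eef_pos: [0.5054, -0.1999, 0.2017]
tool_rot: [-0.0, 0.924, 0.382, 0.0]
contact_force: [0.0, 0.2, 0.4]
gripper_width: 0.199
grasp_force: 59.0
```

```bash
python3 - <<'E'
from h import *
o=get_obs();print({k:np.round(o[k],4) for k in('t','eef_pos','tool_rot','contact_force','torque','gripper_width')})
a=cam('scene');b=cam('top')
f=lambda c,x,y,w:cv2.convertScaleAbs(cv2.resize(c['img'][y:y+w,x:x+w,::-1],(400,400),interpolation=cv2.INTER_CUBIC),alpha=1.6)
cv2.imwrite('pics/al.png',np.hstack([f(a,90,170,110),f(b,360,180,90)]))
E
```

```text
{'t': np.float64(6.35), 'eef_pos': array([ 0.5054, -0.1999,  0.2017]), 'tool_rot': array([-0.000e+00,  9.241e-01,  3.822e-01,  1.000e-04]), 'contact_force': array([0.0077, 0.1629, 0.4321]), 'torque': array([-0.0002, -0.0006,  0.0421]), 'gripper_width': np.float64(0.1989)}
```

View pics/al.png

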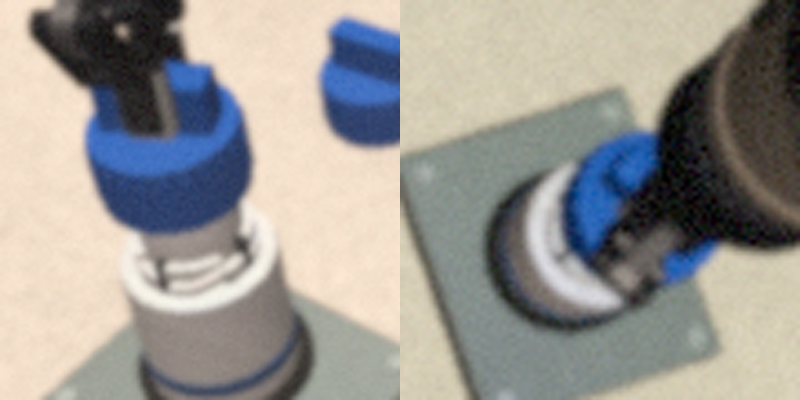

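The scene view at left shows the cap level and in line with the bucket axis. The top view at right is mostly hidden by the arm. From here I'll go by feel.

Emit:
arm_command:
  commands: [0,0,0.004,0,0,0,0,0,0,0.007,0,0,0,0,0,0,0.01,0,0,0,0,0,0,0.012,0,0,0,0,0,0,0.012,0,0,0,0]

```text
t: 6.95
eef_pos: [0.505, -0.2003, 0.1889]
tool_rot: [-0.0, 0.924, 0.382, -0.0]
contact_force: [-0.1, 0.6, -0.7]
gripper_width: 0.197
grasp_force: 59.0
```

Emit:
arm_command:
  commands: [0,0,0.002,0,0,0,0,0,0,0.004,0,0,0,0,0,0,0.004,0,0,0,0]

```text
t: 7.25
eef_pos: [0.505, -0.2003, 0.1849]
tool_rot: [-0.0, 0.924, 0.382, -0.0]
contact_force: [-0.6, 0.8, -1.6]
gripper_width: 0.198
grasp_force: 59.0
```

Emit:
arm_command:
  commands: [0,0,0.002,0,0,0,0,0,0,0.003,0,0,0,0,0,0,0.003,0,0,0,0]

```text
t: 7.55
eef_pos: [0.5051, -0.2003, 0.1821]
tool_rot: [-0.0, 0.924, 0.382, -0.0]
contact_force: [0.5, 0.2, -1.9]
gripper_width: 0.197
grasp_force: 59.0
```

Emit:
arm_command:
  commands: [0,0,0.001,0,0,0,0,0,0,0.002,0,0,0,0,0,0,0.003,0,0,0,0,0,0,0.003,0,0,0,0]

```text
t: 7.95
eef_pos: [0.5051, -0.2003, 0.1791]
tool_rot: [-0.0, 0.924, 0.382, -0.0]
contact_force: [-0.4, -0.5, -1.3]
gripper_width: 0.193
grasp_force: 59.0
```

Emit:
arm_command:
  commands: [0,0,0.001,0,0,0,0,0,0,0.002,0,0,0,0,0,0,0.003,0,0,0,0,0,0,0.003,0,0,0,0]

```text
t: 8.35
eef_pos: [0.5051, -0.2003, 0.1761]
tool_rot: [-0.0, 0.924, 0.382, -0.0]
contact_force: [0.6, -0.5, -1.9]
gripper_width: 0.194
grasp_force: 59.0
```

Emit:
arm_command:
  commands: [0,0,0.001,0,0,0,0,0,0,0.002,0,0,0,0,0,0,0.003,0,0,0,0,0,0,0.003,0,0,0,0]

```text
t: 8.75
eef_pos: [0.5054, -0.2004, 0.1734]
tool_rot: [0.0, 0.924, 0.382, 0.0]
contact_force: [-0.1, 0.8, 1.7]
gripper_width: 0.197
grasp_force: 59.3
```

The cap touched the ledge at TCP z≈0.174, as expected. The dark post marks in the wrist view suggest the slots lie about 55° anticlockwise. I'll press lightly and turn, feeling for the drop.

Emit:
arm_command:
  commands: [0,0,0.001,0,0,0,0,0,0,0.002,0,0,0,0,0,0,0.003,0,0,0,0,0,0,0.003,0,0,-4,0,0,0,0.003,0,0,-8,0,0,0,0.003,0,0,-8,0]

```text
t: 9.35
eef_pos: [0.5057, -0.2003, 0.1705]
tool_rot: [0.0, 0.895, 0.446, 0.0]
contact_force: [1.2, 0.7, 3.5]
gripper_width: 0.196
grasp_force: 59.5
```

```bash
cat > s.py <<'E'
from h import *
o=get_obs();q=o['tool_rot'];print(np.round(o['t'],2),o['eef_pos'].round(4),'yaw',np.degrees(2*np.arctan2(q[2],q[1])).round(2),'F',o['contact_force'].round(2),'M',o['torque'].round(3))
E
python3 s.py
```

```text
9.35 [ 0.5057 -0.2003  0.1705] yaw 52.93 F [1.16 0.67 3.45] M [ 0.219 -0.065 -0.033]
```

Emit:
arm_command:
  commands: [0,0,0,0,0,-5,0,0,0,0,0,0,-10,0,0,0,0,0,0,-15,0,0,0,0,0,0,-15,0]

```text
t: 9.75
eef_pos: [0.5056, -0.2005, 0.1705]
tool_rot: [0.0, 0.83, 0.558, 0.0]
contact_force: [1.8, 0.1, 3.7]
gripper_width: 0.197
grasp_force: 59.6
```

```bash
python3 s.py
```

```text
9.75 [ 0.5056 -0.2005  0.1705] yaw 67.84 F [1.82 0.09 3.67] M [ 0.1   -0.119 -0.068]
```

Emit:
arm_command:
  commands: [0,0,0,0,0,-5,0,0,0,0,0,0,-10,0,0,0,0,0,0,-15,0,0,0,0,0,0,-15,0]

```text
t: 10.15
eef_pos: [0.5055, -0.2001, 0.1704]
tool_rot: [0.0, 0.75, 0.661, 0.0]
contact_force: [0.9, 1.0, 2.7]
gripper_width: 0.194
grasp_force: 59.6
```

```bash
python3 s.py
```

```text
10.15 [ 0.5055 -0.2001  0.1704] yaw 82.76 F [0.85 0.97 2.68] M [ 0.286 -0.026 -0.039]
```

Turned 38° so far. Now smaller steps.

Emit:
arm_command:
  commands: [0,0,0,0,0,-4,0,0,0,0,0,0,-8,0,0,0,0,0,0,-8,0]

```text
t: 10.45
eef_pos: [0.5054, -0.2003, 0.1703]
tool_rot: [0.0, 0.703, 0.711, 0.0]
contact_force: [-0.1, 0.9, 3.7]
gripper_width: 0.193
grasp_force: 59.6
```

```bash
python3 s.py
```

```text
10.45 [ 0.5054 -0.2003  0.1703] yaw 90.7 F [-0.15  0.89  3.72] M [ 0.295 -0.063 -0.021]
```

Emit:
arm_command:
  commands: [0,0,0,0,0,-2.5,0,0,0,0,0,0,-5,0,0,0,0,0,0,-5,0]

```text
t: 10.75
eef_pos: [0.5055, -0.2003, 0.1703]
tool_rot: [0.0, 0.671, 0.741, 0.0]
contact_force: [0.5, -0.0, 4.0]
gripper_width: 0.198
grasp_force: 59.6
```

```bash
python3 s.py
```

```text
10.75 [ 0.5055 -0.2003  0.1703] yaw 95.68 F [ 0.54 -0.04  3.95] M [ 0.291 -0.173 -0.042]
```

Emit:
arm_command:
  commands: [0,0,0,0,0,-2.5,0,0,0,0,0,0,-5,0,0,0,0,0,0,-5,0]

```text
t: 11.05
eef_pos: [0.5054, -0.2003, 0.1703]
tool_rot: [0.0, 0.638, 0.77, 0.0]
contact_force: [1.7, 1.0, 3.0]
gripper_width: 0.196
grasp_force: 59.5
```

```bash
python3 s.py
```

```text
11.05 [ 0.5054 -0.2003  0.1703] yaw 100.71 F [1.74 1.03 2.98] M [ 0.324 -0.155 -0.026]
```

Emit:
arm_command:
  commands: [0,0,0,0,0,-2,0,0,0,0,0,0,-4,0,0,0,0,0,0,-4,0]

```text
t: 11.35
eef_pos: [0.5045, -0.2003, 0.1695]
tool_rot: [-0.001, 0.611, 0.792, -0.0]
contact_force: [0.1, 0.5, -0.8]
gripper_width: 0.198
grasp_force: 59.0
```

```bash
python3 s.py
```

```text
11.35 [ 0.5045 -0.2003  0.1695] yaw 104.72 F [ 0.14  0.49 -0.84] M [ 0.171 -0.047  0.006]
```

The drop came after 60°: the force vanished. Now I'll follow it down.

Emit:
arm_command:
  commands: [0,0,0.001,0,0,-1,0,0,0,0.002,0,0,-2,0,0,0,0.003,0,0,-2,0,0,0,0.003,0,0,-2,0]

```text
t: 11.75
eef_pos: [0.5049, -0.2002, 0.1669]
tool_rot: [-0.0, 0.596, 0.803, -0.0]
contact_force: [-0.6, 1.2, -1.2]
gripper_width: 0.195
grasp_force: 59.1
```

```bash
python3 s.py
```

```text
11.75 [ 0.5049 -0.2002  0.1669] yaw 106.86 F [-0.63  1.17 -1.17] M [ 0.346  0.192 -0.049]
```

Emit:
arm_command:
  commands: [0,0,0.0008,0,0,0,0,0,0,0.0015,0,0,0,0,0,0,0.0022,0,0,0,0,0,0,0.0022,0,0,0,0]

```text
t: 12.15
eef_pos: [0.5051, -0.2002, 0.1651]
tool_rot: [-0.0, 0.596, 0.803, -0.0]
contact_force: [-1.5, 2.9, 2.8]
gripper_width: 0.194
grasp_force: 59.4
```

```bash
python3 s.py
```

```text
12.15 [ 0.5051 -0.2002  0.1651] yaw 106.9 F [-1.54  2.88  2.81] M [ 0.482  0.535 -0.066]
```

Seated at the thread start: the floor is about 7.5 mm below the ledge, as it should be. Now clockwise, sinking with the groove.

Emit:
arm_command:
  commands: [0,0,0.0003,0,0,4,0,0,0,0.0006,0,0,8,0,0,0,0.0009,0,0,12,0,0,0,0.0009,0,0,12,0]

```text
t: 12.55
eef_pos: [0.5053, -0.2005, 0.1643]
tool_rot: [0.0, 0.676, 0.737, -0.0]
contact_force: [-1.9, 0.7, 2.5]
gripper_width: 0.194
grasp_force: 59.5
```

```bash
python3 s.py
```

```text
12.55 [ 0.5053 -0.2005  0.1643] yaw 94.87 F [-1.9   0.7   2.54] M [0.419 0.463 0.002]
```

Emit:
arm_command:
  commands: [0,0,0.0003,0,0,4,0,0,0,0.0006,0,0,8,0,0,0,0.0009,0,0,12,0,0,0,0.0009,0,0,12,0]

```text
t: 12.95
eef_pos: [0.5054, -0.2004, 0.1635]
tool_rot: [0.0, 0.749, 0.662, 0.0]
contact_force: [-1.6, 1.7, 3.8]
gripper_width: 0.2
grasp_force: 59.5
```

```bash
python3 s.py
```

```text
12.95 [ 0.5054 -0.2004  0.1635] yaw 82.97 F [-1.58  1.69  3.84] M [0.343 0.461 0.039]
```

Emit:
arm_command:
  commands: [0,0,0.0003,0,0,4,0,0,0,0.0006,0,0,8,0,0,0,0.0009,0,0,12,0,0,0,0.0009,0,0,12,0]

```text
t: 13.35
eef_pos: [0.5054, -0.2004, 0.1625]
tool_rot: [0.0, 0.814, 0.581, 0.0]
contact_force: [-1.2, 1.7, 2.9]
gripper_width: 0.2
grasp_force: 59.5
```

```bash
python3 s.py
```

```text
13.35 [ 0.5054 -0.2004  0.1625] yaw 71.03 F [-1.19  1.69  2.85] M [ 0.288  0.422 -0.005]
```

Emit:
arm_command:
  commands: [0,0,0.0003,0,0,4,0,0,0,0.0006,0,0,8,0,0,0,0.0009,0,0,12,0,0,0,0.0009,0,0,12,0]

```text
t: 13.75
eef_pos: [0.5054, -0.2004, 0.1615]
tool_rot: [0.0, 0.87, 0.493, 0.0]
contact_force: [-0.5, 1.6, 2.7]
gripper_width: 0.196
grasp_force: 59.5
```

```bash
python3 s.py
```

```text
13.75 [ 0.5054 -0.2004  0.1615] yaw 59.06 F [-0.5   1.56  2.7 ] M [0.312 0.352 0.056]
```

Emit:
arm_command:
  commands: [0,0,0.0003,0,0,3,0,0,0,0.0005,0,0,6,0,0,0,0.0005,0,0,6,0]

```text
t: 14.05
eef_pos: [0.5054, -0.2004, 0.161]
tool_rot: [0.0, 0.895, 0.447, 0.0]
contact_force: [-0.5, 0.7, 2.7]
gripper_width: 0.195
grasp_force: 59.5
```

```bash
python3 s.py
```

```text
14.05 [ 0.5054 -0.2004  0.161 ] yaw 53.09 F [-0.53  0.7   2.68] M [ 0.343  0.354 -0.017]
```

Emit:
arm_command:
  commands: [0,0,0,0,0,2.5,0,0,0,0,0,0,5,0,0,0,0,0,0,5,0]

```text
t: 14.35
eef_pos: [0.5055, -0.2004, 0.161]
tool_rot: [0.0, 0.913, 0.407, 0.0]
contact_force: [-0.7, 0.7, 1.8]
gripper_width: 0.202
grasp_force: 59.4
```

```bash
python3 s.py
```

```text
14.35 [ 0.5055 -0.2004  0.161 ] yaw 48.08 F [-0.74  0.72  1.77] M [0.246 0.258 0.043]
```

Emit:
arm_command:
  commands: [0,0,0,0,0,2,0,0,0,0,0,0,4,0,0,0,0,0,0,4,0]

```text
t: 14.65
eef_pos: [0.5055, -0.2004, 0.161]
tool_rot: [0.0, 0.927, 0.375, 0.0]
contact_force: [-0.9, 0.1, 1.4]
gripper_width: 0.198
grasp_force: 59.4
```

```bash
python3 s.py
```

```text
14.65 [ 0.5055 -0.2004  0.161 ] yaw 44.08 F [-0.86  0.08  1.39] M [0.236 0.218 0.007]
```

Emit:
arm_command:
  commands: [0,0,0,0,0,2,0,0,0,0,0,0,4,0,0,0,0,0,0,4,0]

```text
t: 14.95
eef_pos: [0.5054, -0.2003, 0.161]
tool_rot: [0.0, 0.94, 0.343, 0.0]
contact_force: [-0.8, 1.5, 2.9]
gripper_width: 0.199
grasp_force: 59.4
```

```bash
python3 s.py
```

```text
14.95 [ 0.5054 -0.2003  0.161 ] yaw 40.06 F [-0.8   1.45  2.87] M [0.259 0.164 0.117]
```

Emit:
arm_command:
  commands: [0,0,0,0,0,1.5,0,0,0,0,0,0,3,0,0,0,0,0,0,3,0]

```text
t: 15.25
eef_pos: [0.5053, -0.2002, 0.1609]
tool_rot: [-0.0, 0.949, 0.316, 0.0]
contact_force: [0.0, 1.3, 2.2]
gripper_width: 0.198
grasp_force: 59.4
```

```bash
python3 s.py
```

```text
15.25 [ 0.5053 -0.2002  0.1609] yaw 36.9 F [0.   1.31 2.18] M [0.468 0.215 0.163]
```

Emit:
arm_command:
  commands: [0,0,0,0,0,1.5,0,0,0,0,0,0,3,0,0,0,0,0,0,3,0]

```text
t: 15.55
eef_pos: [0.5053, -0.2001, 0.1609]
tool_rot: [-0.0, 0.957, 0.291, 0.0]
contact_force: [-0.3, 2.0, 1.7]
gripper_width: 0.197
grasp_force: 59.4
```

```bash
python3 s.py
```

```text
15.55 [ 0.5053 -0.2001  0.1609] yaw 33.86 F [-0.29  2.01  1.75] M [0.635 0.241 0.275]
```

The stop is confirmed: the torque climbs steadily. I'll ease the twist off, release and lift clear.

Emit:
arm_command:
  commands: [0,0,0,0,0,-3,0,0,0,0,0,0,-5,0,0,0,-0.0005,0,0,-5,0,0,0,-0.0005,0,0,-5,0.4,0,0,-0.0005,0,0,-5,0.8,0,0,-0.0005,0,0,-5,0.8,0,0,-0.0005,0,0,-5,0.8]
  force: 20

```text
t: 16.25
eef_pos: [0.5052, -0.2006, 0.1614]
tool_rot: [0.0, 0.943, 0.333, -0.0]
contact_force: [-0.1, -0.0, -0.5]
gripper_width: 0.804
grasp_force: 0.0
```

Emit:
arm_command:
  commands: [0,0,-0.01,0,0,0,0.8,0,0,-0.03,0,0,0,0.8,0,0,-0.06,0,0,0,0.8,0,0,-0.1,0,0,0,0.8,-0.04,0,-0.12,0,0,0,0.8,-0.08,0,-0.12,0,0,0,0.8,-0.08,0,-0.12,0,0,0,0.8,-0.08,0,-0.12,0,0,0,0.8]

```text
t: 17.05
eef_pos: [0.4425, -0.2512, 0.2823]
tool_rot: [0.0, 0.943, 0.332, 0.0]
contact_force: [0.9, 0.3, -0.4]
gripper_width: 0.803
grasp_force: 0.0
```

```bash
python3 s.py; python3 - <<'E'
from h import *
w=cam('wrist','w5.png')
h=cv2.cvtColor(w['img'],cv2.COLOR_RGB2HSV);m=cv2.inRange(h,(95,120,30),(130,255,255))
k,l,s,ce=cv2.connectedComponentsWithStats(m)
for i in range(1,k):
    if s[i,4]>300:print(s[i],ce[i].round(1),onz(w,*ce[i],.1595).round(4))
print(proj(w,[.5055,-.2003,.1595]))
# apparent plate width -> height check
i=1+s[1:,4].argmax();d=s[i,2];a=onz(w,s[i,0],ce[i][1],.1595);b=onz(w,s[i,0]+d,ce[i][1],.1595);print('width at plate height',np.linalg.norm(a-b))
E
```

```text
17.05 [ 0.4425 -0.2512  0.2823] yaw 38.77 F [ 0.89  0.31 -0.44] M [ 0.001  0.003 -0.039]
[ 146    0   62   60 2881] [175.9  28. ] [ 0.5022 -0.0964  0.1595]
[ 241   67   78   82 4893] [279.2 107.9] [ 0.5056 -0.1995  0.1595]
[  68   83   62   54 2600] [ 97.4 109.8] [ 0.4069 -0.0767  0.1595]
[279.88507977 108.66636316]
width at plate height 0.0664955531613619
```

The cap sits on the axis, and its seen width at the home height is 66.5 mm against 66 mm. I'm handing in.

```bash
python3 -c "
from h import *
print(hand_in())"
```

```text
the job is handed in; nothing more can be done
None
```

The job is handed in at about 17 s of the 69 s allowed: the blue cap dropped into the thread after about 60° anticlockwise, was turned clockwise about 67° until the torque showed the stop, and was released. The last wrist picture puts it on the bucket's axis at the home height; the judge's result was not reported.

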